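Hang the headset on its stand

ROBOT

A 6-joint arm with a two-finger parallel gripper is mounted at the origin on a cart in front of the work surface, level with it; the furniture and walls round the work are solid. World frame = base frame: x ahead of the robot, y to its left, z up, the work surface at z = 0. Lengths are in m, angles in rad, forces in N, time in s.
With the tool pointing down it reaches from about 0.275 to 0.85 m from the base axis. Payload 5.2 kg.
Tool frame: the origin (TCP) lies between the finger pads; the fingertips stand 14 mm ahead of it and the grasp point (between the pads) lies 5 mm behind it; z points along the fingers, y is the line along which they close (so a half turn about z gives the same grasp; the last joint's range is limited). The gripper opens to 85 mm and grips with 20 to 120 N. Pads are 22 mm wide; open, the fingers measure 114 mm over their backs; the gripper's body (76 mm by 85 mm) begins 54 mm behind the grasp point. The pads swing forward as they close: fully open they stand 13 mm farther back than shut.
Start: joints at [-1.502, 0.259, 1.535, -0, 1.348, -0.203], TCP at [0.148, -0.53, 0.245] pointing down, gripper open.
Joint ranges: [-3.14, 3.14], [-0.91, 2.08], [0.19, 2.58], [-1.22, 4.36], [0.22, 2.71], [-3.12, 3.12]. Speed limits (rad/s): [2.57, 2.57, 3.14, 3.14, 3.14, 3.14].

INTERFACE

Orientations are given as a rotation vector (axis times angle).
In Python, from cell import monitor, grab_frame, manip, finder gives the robot as it stands.
- The arm moves only by the tool move_arm, never from a script. Its argument "deltas" is text: rows parted by semicolons, each of 5 numbers parted by spaces: the opening, from 0 (shut) to 1 (fully open), then the shift along the world's x, y, z in mm, then the turn about the world's z in degrees. In form: gripper dx dy dz twist; .... A call has exactly 10 rows; each row is the pose to reach, as a shift and turn from the pose commanded when the call began; what a row does not reach only later rows make up. A row lasts 1/12 s, in which the tool goes at most 41.7 mm and 7.16 degrees, less where a joint would pass 70% of its speed; a pose out of reach is approached as far as the arm can. A call with a gripper value outside its range is refused whole. The fingers move at their own pace and stop on an object; "grip_force" is the grip in N (left out, the last holds). Time passes only in rows, so rows that repeat a pose let the fingers close, or fill a call up. It gives the time, the measured TCP pose, the force, the opening and the grip force at its end, in the units of the state.
- monitor.state(): the state, without advancing time (a new reading comes with each control period).
- grab_frame(name): name is "side" or "top"; returns a dict with "frame" (400x640x3 uint8, red, green, blue), "vertical_fov" (degrees; the focal length in pixels is half the picture's height over the tangent of half this angle, whatever the lens; pixels are square), "cx", "cy" (the principal point, pixels), "view" (4x4, takes a point from world to camera coordinates). Camera axes: x right, y down, z forward; pixel columns grow to the right and rows downward; lengths in m; the calibration is good to about 2 mm. A picture is of the moment at which its call begins. There is no depth.
- manip.job_done(): hands the job in; it is judged then, once.
Trained networks look in a picture, given as the dict that the camera call returned (one of the last four; its "shot" number tells which), for a name from the list of things; names that differ only in an ending like _2 or _b are one class to them, and where a whole thing is asked for, a point or a joint stands for the part that bears it (a point fixed in the world has none). Each returns a list of dicts, best first, with "p" (0 to 1); they miss things now and then, are a little off and sometimes report something else, mostly with a low value. They report only what shows in the picture. A call takes as long as a camera call.
- finder.outline_of(picture, label): "pixels" (400x640 bool, what is visible of it) and "location" ([row, column] in pixels, amid what is visible of it).
- finder.pinpoint(picture, label): "location" ([row, column] in pixels: a listed point, or the origin of a listed thing).
The state is a dict: "t": time; "q": joint angles; "qvel": joint speeds; "joint_torque": joint torques, N m; "ee_pos": TCP position; "orientation": TCP orientation; "force": force on the tool from outside, world axes, zero at the start; "ft_torque": the same for the moment, N m; "width": finger opening in m; "grasp_force": force on a finger pad.
Only numpy, scipy, OpenCV 4.12 (cv2) and the standard library are available. Lean on these libraries where they do the work, as an engineer would, in place of code of your own. Each camera call takes 0.05 s, during which the arm holds its last target. There are 200 camera calls.

TASK

Take the black headset out of its slanted wooden rest and hang it by its headband over the steel bar of the headset stand, so that it hangs upright and still, about the middle of the bar, with one ear cup on either side. Keep hold of it until the headband is down at the bar, do not drop it, and leave the pouch, the pen and the cutters where they are.

Things in the scene. Friction and masses are not known exactly. Their poses are not given: they have to be found in the camera images.
- headset: loose rigid black headset, 0.18 kg, 180 mm over the cups. Origin: middle of the underside of the straight crown cushion, the face that shall rest on the bar. z points out through the crown's top, y from cup to cup, x straight through the arch. At the start z leans 35 degrees from vertical towards the rest's -x side (robot side), origin 114 mm above the table, nothing above it; it lifts out upward.
- crown_grip (a point): place to grip: centre of the crown cushion, 11 mm above its underside along the headset's z. The cushion is 28 mm wide (x: grip across this, coming along the headset's -z), 60 mm long (y) and 22 mm thick (z). Keep fingertips above its underside: the bar will pass right below it along x.
- cup_left (a point): centre of the round ear cup on the headset's +y side, at y 75, z -90 mm from the headset's origin; the other cup mirrors it at y -75. Cups: 60 mm diameter, from 58 to 90 mm off the middle, so 116 mm lie between them; lowest point 120 mm below the crown's underside. A 20 mm wide band slopes from the crown's ends down to the cups.
- rest: fixed slanted headset rest: wooden base 105 x 196 x 10 mm with low lips (22 mm above the table) before and behind the cups, and a black rail along y, radius 6 mm, 68 mm above the table and 39 mm to the -x side of the origin, on which the headband leans. Origin on the table under the axis through the ear cups.
- stand: fixed headset stand: wooden base 180 x 110 x 12 mm, steel post at its +x end and a horizontal round bar of 18 mm diameter along its x axis; the free end points to -x, towards the robot. Origin under the middle of the base. Above the bar there is nothing but two rubber collars standing 4 mm higher, at x = +71 and -87 mm.
- bar_top (a point): middle of the top line of the stand's bar, 160 mm above the table, straight above the stand's origin, axes as the stand's. The crown's underside rests here, headset x along the bar (either way round).
- tool_pouch: black soft-looking tool pouch lying flat, 69 x 220 x 36 mm, bystander; origin under its middle
- marker_pen: white and blue marker pen, 132 mm long, bystander; origin under its middle
- side_cutters: side cutters with red and navy grips, 136 mm long, bystander; origin under their middle

How it is judged:
By the outcome, as a careful person would: the job done as asked, in the order asked, and still so for the second after the job is handed in, with the robot touching nothing.
It also fails if it takes over 42 s, if anything falls off the work surface, if the arm or the gripper's body presses on something with over 40 N, if the wrist force passes 120 N, or if a joint passes its speed limit or range.

## Working session

There is one attempt and no reset: what is moved stays moved. The work goes in short steps, Python scripts to look and compute and a tool call to move; the robot and the scene stay as the last step left them, time stands still between calls to the robot, and variables do not carry over. Pictures are saved under pics/ and viewed, at most 10 in all, crops included, and the job is handed in when it is done.

Besides the shell and the picture viewer there is one more tool, called after "Call:" by a JSON object that holds its "op" and its "data", one argument or row to a line. move_arm: Moves the arm, as the interface text tells. Its arguments: {"type":"object","properties":{"deltas":{"type":"string"},"grip_force":{"type":"number"}},"required":["deltas"]}

```bash
mkdir -p pics
cat > h.py <<'E'
import numpy as np, cv2
from cell import monitor, grab_frame, manip, finder
def cam(p):
    f=200/np.tan(np.radians(p["vertical_fov"])/2)
    return np.array([[f,0,p["cx"]],[0,f,p["cy"]],[0,0,1]])@np.array(p["view"])[:3]
def tri(Ps,locs):
    A=[]
    for P,(r,c) in zip(Ps,locs): A+= [c*P[2]-P[0], r*P[2]-P[1]]
    X=np.linalg.svd(np.array(A))[2][-1]; return X[:3]/X[3]
def atz(P,loc,z):
    r,c=loc; A=np.array([c*P[2]-P[0], r*P[2]-P[1]])
    return np.linalg.solve(A[:,:2],-A[:,3]-A[:,2]*z)
def proj(P,X):
    u=P@np.append(X,1); return u[1]/u[2],u[0]/u[2]
E
python3 - <<'E'
from h import *
s,t=grab_frame("side"),grab_frame("top")
S,T=cam(s),cam(t)
for n,p in(("side",s),("top",t)): cv2.imwrite(f"pics/{n}0.png",p["frame"][:,:,::-1])
for l in["headset","crown_grip","cup_left","rest","stand","bar_top"]:
    a,b=finder.pinpoint(s,l),finder.pinpoint(t,l)
    print(l,[(np.round(x["location"]),round(x["p"],2)) for x in a],[(np.round(x["location"]),round(x["p"],2)) for x in b])
    if a and b:
        X=tri([S,T],[a[0]["location"],b[0]["location"]]);print("  ",X.round(4),proj(S,X),proj(T,X))
m=monitor.state();print(m["t"],m["ee_pos"],m["orientation"])
E
```

```text
headset [(array([136., 350.]), 0.56)] [(array([200., 437.]), 0.97), (array([217., 191.]), 0.26)]
   [ 0.4604 -0.1994  0.132 ] (np.float64(135.88445838062356), np.float64(350.1005817973332)) (np.float64(198.62542018514466), np.float64(437.2477990353347))
crown_grip [(array([137., 351.]), 0.72), (array([136., 348.]), 0.64), (array([163., 334.]), 0.28)] [(array([202., 438.]), 0.57)]
   [ 0.4557 -0.2035  0.1245] (np.float64(137.26044636366424), np.float64(351.6910817147737)) (np.float64(200.96652770907838), np.float64(438.1627599530337))
cup_left [(array([165., 326.]), 0.73), (array([162., 334.]), 0.22)] [(array([176., 410.]), 0.98)]
   [ 0.5333 -0.1563  0.0377] (np.float64(164.5228130099532), np.float64(325.26374341142963)) (np.float64(178.21164142475564), np.float64(410.1105920396232))
rest [(array([138., 352.]), 0.74), (array([163., 335.]), 0.65)] [(array([188., 431.]), 0.87), (array([176., 356.]), 0.67), (array([215., 189.]), 0.59)]
   [ 0.4645 -0.1833  0.1393] (np.float64(136.63176644483997), np.float64(348.01587044593896)) (np.float64(196.51841843404614), np.float64(431.46572678333916))
stand [(array([201., 313.]), 0.53)] [(array([195., 272.]), 0.88)]
   [0.4762 0.2024 0.1959] (np.float64(201.944553423145), np.float64(317.1952190995616)) (np.float64(188.0185324337955), np.float64(271.47689616752285))
bar_top [(array([213., 308.]), 0.85)] []
0.7 [ 0.14768523 -0.52980344  0.245349  ] [ 3.11258279e+00  4.25618734e-01 -1.78134357e-05]
```

View pics/side0.png

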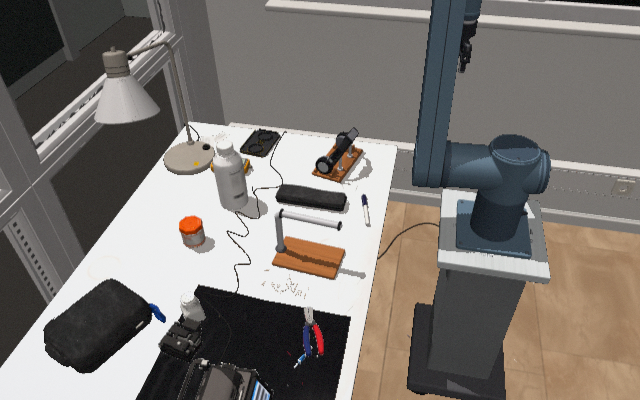

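View pics/top0.png

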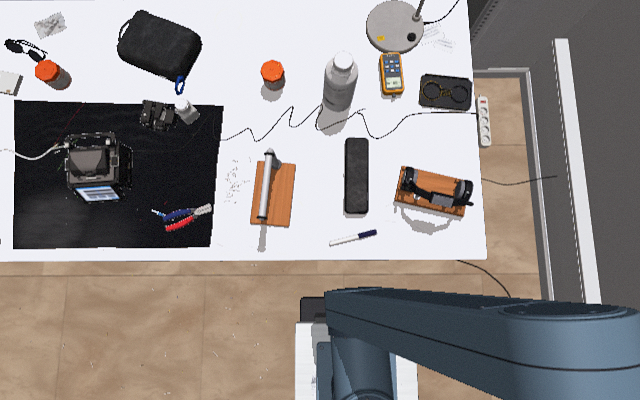

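Side view: the rest and headset are around (345,155), the stand around (310,240), with its bar from (283,212) to (340,226). In the top view the headset is at (437,190), and the stand bar runs from (268,152) to (262,220). Next I'll get the yaws from the wooden bases on their known planes.

```bash
cat > fit.py <<'E'
from h import *
s,t=grab_frame("side"),grab_frame("top")
out={}
for n,p in(("side",s),("top",t)):
    P=cam(p); hsv=cv2.cvtColor(p["frame"],cv2.COLOR_RGB2HSV)
    brown=cv2.inRange(hsv,(4,110,50),(20,255,255))
    vis=p["frame"][:,:,::-1].copy()
    for l,z,dim in(("stand",.012,(.180,.110)),("rest",.010,(.105,.196))):
        o=finder.outline_of(p,l)
        if not o: print(n,l,"none"); continue
        m=(cv2.dilate(o[0]["pixels"].astype(np.uint8),np.ones((5,5)))>0)&(brown>0)
        pts=np.array([atz(P,rc,z) for rc in np.argwhere(m)],np.float32)*1000
        (c,sz,a)=cv2.minAreaRect(pts); print(n,l,round(o[0]["p"],2),len(pts),np.round(c,1),np.round(sz,1),round(a,1))
        bx=cv2.boxPoints((c,sz,a))
        q=np.array([proj(P,[x/1000,y/1000,z])[::-1] for x,y in bx])
        cv2.polylines(vis,[np.int32(q*16)],True,(0,255,0),1,cv2.LINE_AA,4)
    cr=vis[110:300,230:420] if n=="side" else vis[120:260,230:490]
    out[n]=cv2.resize(cr,None,fx=3,fy=3)
    cv2.imwrite(f"pics/fit_{n}.png",out[n])
    b=finder.pinpoint(p,"bar_top"); 
    for x in b[:1]: print(n,"bar_top",atz(P,x["location"],.16))
E
python3 fit.py
```

```text
side stand 0.9 1896 [499.1 227.7] [111.6 177.8] 84.5
side rest 0.81 599 [ 503.4 -222.9] [209.6 105.3] 76.3
side bar_top [0.49478702 0.22324245]
top stand 0.61 1892 [499.1 222.8] [107.5 176.8] 84.6
top rest 0.56 1386 [ 504.  -221.1] [193.6 102.5] 76.2
top bar_top [0.50093652 0.21527697]
```

View pics/fit_top.png

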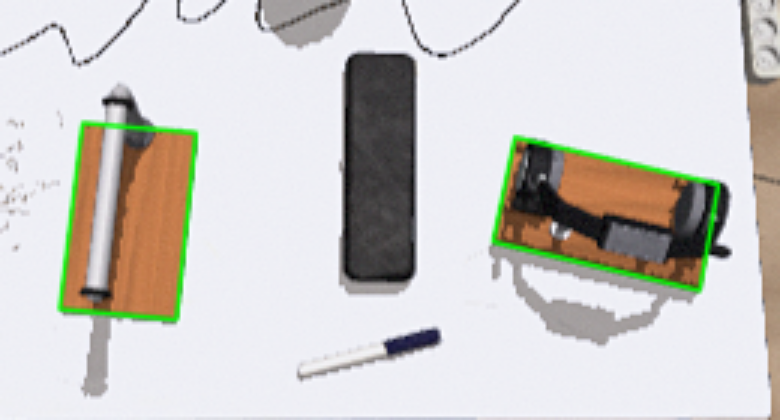

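View pics/fit_side.png

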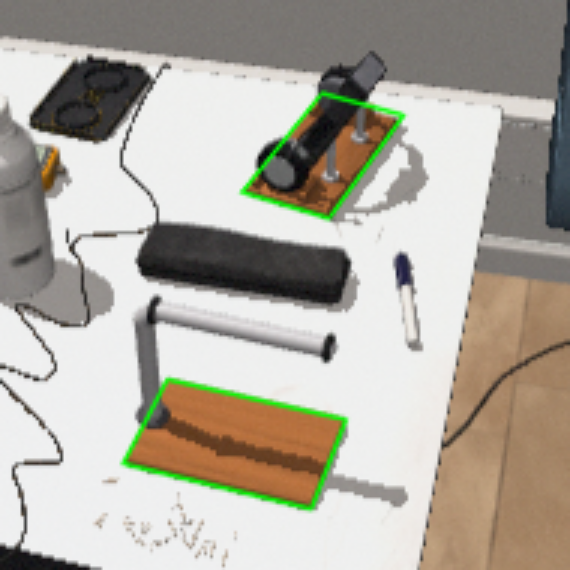

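```bash
cat > ov.py <<'E'
from h import *
from scipy.spatial.transform import Rotation as R
def model(o,yaw,lean):
    Rm=(R.from_euler('z',yaw,degrees=True)*R.from_euler('y',-lean,degrees=True)).as_matrix()
    th=np.linspace(0,2*np.pi,40); L=[]
    for y in(.058,.09,-.058,-.09): L.append(np.c_[.03*np.cos(th),0*th+y,-.09+.03*np.sin(th)])
    for z in(0,.022): L.append(np.array([[.014,.03,z],[-.014,.03,z],[-.014,-.03,z],[.014,-.03,z]]))
    return [l@Rm.T+o for l in L]
if __name__=="__main__":
    p=[]
    s,t=grab_frame("side"),grab_frame("top")
    yaw=-13.7; xa=np.array([np.cos(np.radians(yaw)),np.sin(np.radians(yaw))])
    rows=[]
    for d in(.0,.009):
        ims=[]
        for pic,(r0,r1,c0,c1) in((s,(115,185,305,375)),(t,(155,225,385,485))):
            P=cam(pic);k=5;im=cv2.resize(pic["frame"][r0:r1,c0:c1,::-1],None,fx=k,fy=k)
            im=np.clip(im.astype(int)*2,0,255).astype(np.uint8)
            c=np.array([.5037,-.222])+xa*d; o=np.r_[c-xa*.0516,.114]
            for i,l in enumerate(model(o,yaw,35)):
                q=np.array([proj(P,X)[::-1] for X in l])
                q=(q-[c0,r0]+.5)*k
                cv2.polylines(im,[np.int32(q)],True,(0,255,0) if i<4 else (0,0,255),1,cv2.LINE_AA)
            ims.append(cv2.resize(im,None,fx=.8,fy=.8))
        rows.append(np.hstack(ims))
    cv2.imwrite("pics/ov.png",np.vstack(rows))
    for n,pic in(("s",s),("t",t)):
        P=cam(pic);o=finder.outline_of(pic,"bar_top");print(len(o))
        g=cv2.cvtColor(pic["frame"],cv2.COLOR_RGB2HSV)
E
python3 ov.py
```

```text
1
1
```

View pics/ov.png

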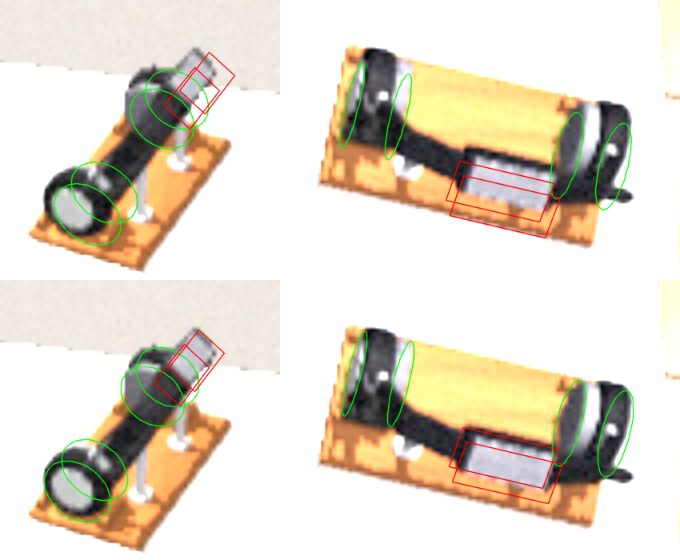

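Overlay: the headset model matches the image at roughly d = 12–13 mm (the crown at about (505,460) in the lower-right panel lies slightly above the drawn one).

The gripper can't tilt. So the plan is:
1. Cage the leaning crown between the fingers.
2. Swing it upright about the cups, which sit between the lips.
3. Close the fingers and lift.

Tool y has to turn +60.7°.

Call:
{"op": "move_arm", "data": {
  "deltas": "1 35 35 -5 6.5; 1 66 68 -10 13; 1 97 100 -15 20; 1 128 132 -20 27; 1 160 164 -25 34; 1 192 196 -30 41; 1 222 228 -35 47; 1 252 258 -40 53; 1 282 289 -45 60.5; 1 312 319 -45 60.5",
  "grip_force": 25
}}

```text
t: 2.13
ee_pos: [0.4381, -0.2316, 0.2015]
orientation: [-2.468, -1.944, 0.0]
force: [0.2, -1.4, -0.3]
width: 0.0854
grasp_force: 0.0
```

Call:
{"op": "move_arm", "data": {
  "deltas": "0.65 0 0 0 0; 0.65 0 0 0 0; 0.65 0 0 -15 0; 0.65 0 0 -30 0; 0.65 0 0 -38 0; 0.65 0 0 -38 0; 0.65 0 0 -38 0; 0.65 0 0 -38 0; 0.65 0 0 -38 0; 0.65 0 0 -38 0"
}}

```text
t: 2.97
ee_pos: [0.4375, -0.2341, 0.1646]
orientation: [2.474, 1.934, 0.0]
force: [-0.0, -1.0, -0.6]
width: 0.0557
grasp_force: 0.0
```

```bash
cat > look.py <<'E'
import sys
from h import *
m=monitor.state(); print(m["t"],np.round(m["ee_pos"],4),m["width"])
s,t=grab_frame("side"),grab_frame("top")
x=np.array(m["ee_pos"]); ims=[]
for pic in(s,t):
    P=cam(pic); r,c=map(int,proj(P,x)); h=38 
    r0=max(r-h,0);c0=max(c-h,0)
    im=np.clip(cv2.resize(pic["frame"][r0:r0+2*h,c0:c0+2*h,::-1],(395,395)).astype(int)*2,0,255).astype(np.uint8)
    ims.append(im)
cv2.imwrite(sys.argv[1],np.hstack(ims))
E
python3 look.py pics/l1.png
```

```text
2.9667 [ 0.4375 -0.2341  0.1646] 0.055672515710892434
```

View pics/l1.png

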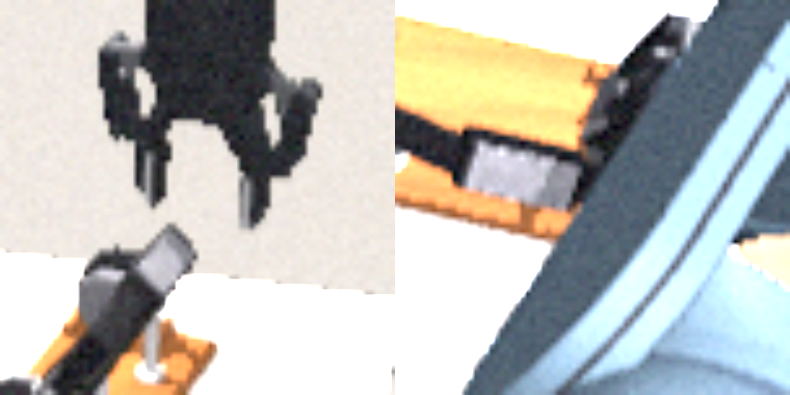

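The tool is still short by about (22, 23) mm, and the fingers are correctly turned across the crown (side crop: the pads at (150,185) and (250,200), the crown at (165,265)). I'll move over it and go down.

Call:
{"op": "move_arm", "data": {
  "deltas": "0.65 12 12 0 0; 0.65 22 23 0 0; 0.65 22 23 0 0; 0.65 22 23 -8 0; 0.65 22 23 -18 0; 0.65 22 23 -28 0; 0.65 22 23 -36 0; 0.65 22 23 -42 0; 0.65 22 23 -42 0; 0.65 22 23 -42 0"
}}

```text
t: 3.9
ee_pos: [0.4588, -0.2105, 0.1212]
orientation: [-2.474, -1.934, 0.001]
force: [-0.1, -0.1, -0.2]
width: 0.0555
grasp_force: 0.0
```

```bash
python3 look.py pics/l2.png; python3 -c "
from h import *
print(monitor.state()['force'])"
```

```text
3.9 [ 0.4588 -0.2105  0.1212] 0.055544619351447166
[-0.00704806 -0.46047822 -0.80999363]
```

View pics/l2.png

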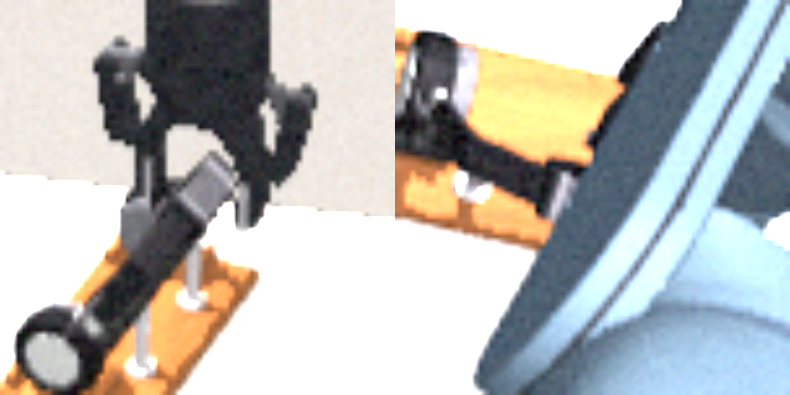

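The side crop shows the crown at (205,190) between the pads, nearer the robot-side finger. Now I'll swing it upright about the cups with the cage loose.

Call:
{"op": "move_arm", "data": {
  "deltas": "0.6 8 -2 6 0; 0.55 16 -4 11 0; 0.5 24 -6 16 0; 0.5 32 -8 19 0; 0.5 40 -10 22 0; 0.5 46 -11.5 24 0; 0.5 52 -13 26 0; 0.5 57 -14 26 0; 0.5 57 -14 26 0; 0.5 57 -14 26 0"
}}

```text
t: 4.83
ee_pos: [0.5162, -0.2243, 0.1475]
orientation: [-2.473, -1.936, 0.0]
force: [-0.2, 0.7, -0.2]
width: 0.0426
grasp_force: 0.1
```

```bash
python3 look.py pics/l3.png
```

```text
4.8333 [ 0.5162 -0.2243  0.1475] 0.04256742028236392
```

View pics/l3.png

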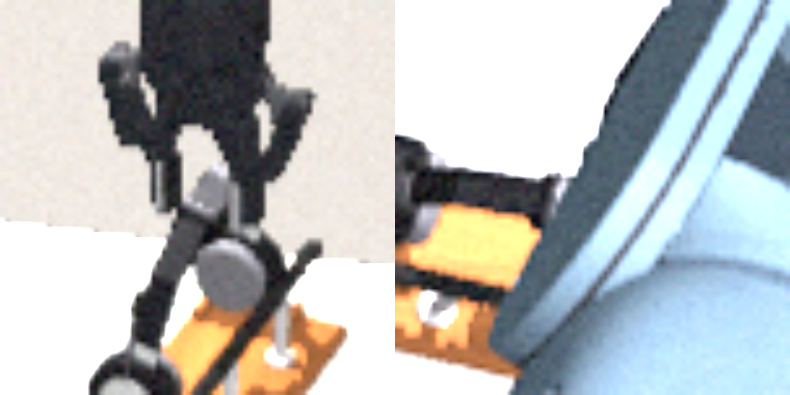

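It worked: the crown at (210,195) is nearly upright between the pads. Now I'll close on it.

Call:
{"op": "move_arm", "data": {
  "deltas": "0.45 0 0 0 0; 0.42 0 0 0 0; 0.4 0 0 0 0; 0.37 0 0 0 0; 0.3 0 0 0 0; 0.2 0 0 0 0; 0.1 0 0 0 0; 0.1 0 0 0 0; 0.1 0 0 0 0; 0.1 0 0 0 0",
  "grip_force": 40
}}

```text
t: 5.77
ee_pos: [0.5162, -0.2245, 0.1478]
orientation: [-2.474, -1.936, 0.0]
force: [-0.2, 0.1, -0.8]
width: 0.0282
grasp_force: 40.5
```

Width is 28.2 mm, so the pads sit flush on the crown. Lifting straight up.

Call:
{"op": "move_arm", "data": {
  "deltas": "0.1 0 0 6 0; 0.1 0 0 16 0; 0.1 0 0 32 0; 0.1 0 0 52 0; 0.1 0 0 76 0; 0.1 0 0 102 0; 0.1 0 0 128 0; 0.1 0 0 154 0; 0.1 0 0 176 0; 0.1 0 0 190 0"
}}

```text
t: 6.6
ee_pos: [0.5167, -0.2248, 0.3422]
orientation: [2.47, 1.933, 0.002]
force: [0.5, -0.5, -1.1]
width: 0.028
grasp_force: 40.6
```

Run:
```python
from h import *
from ov import model
m=monitor.state(); print(m["t"],np.round(m["ee_pos"],4),m["width"],m["grasp_force"],m["force"])
x=np.array(m["ee_pos"]); ims=[]
yaw=-13.6;o=x-[0,0,.0178]
s,t=grab_frame("side"),grab_frame("top")
for pic in(s,t):
    P=cam(pic); r,c=map(int,proj(P,x-[0,0,.05])); h=50; r0=max(r-h,0);c0=max(c-h,0);k=3.95
    im=np.clip(cv2.resize(pic["frame"][r0:r0+2*h,c0:c0+2*h,::-1],(395,395)).astype(int)*2,0,255).astype(np.uint8)
    for i,l in enumerate(model(o,yaw,0)):
        q=(np.array([proj(P,X)[::-1] for X in l])-[c0,r0]+.5)*k
        cv2.polylines(im,[np.int32(q)],True,(0,255,0) if i<4 else (0,0,255),1,cv2.LINE_AA)
    ims.append(im)
cv2.imwrite("pics/l4.png",np.hstack(ims))
```

```text
6.6 [ 0.5167 -0.2248  0.3422] 0.028036184984130363 40.573797561228275 [ 0.45849435 -0.4828282  -1.06791208]
```

View pics/l4.png

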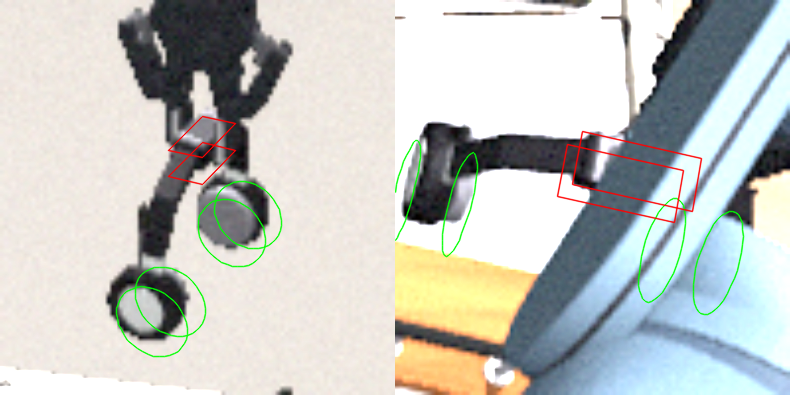

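It's held and upright; in the side crop the cups at (147,303) and (232,212) lie slightly left of the drawn ones. I'll check where it sits in the hand with the finder.

Run:
```python
from h import *
m=monitor.state(); print(m["t"],np.round(m["ee_pos"],4),m["ft_torque"])
x=np.array(m["ee_pos"]); a=np.radians(-13.6)
Rz=np.array([[np.cos(a),-np.sin(a),0],[np.sin(a),np.cos(a),0],[0,0,1]])
s,t=grab_frame("side"),grab_frame("top");S,T=cam(s),cam(t)
for l,off in(("headset",0),("crown_grip",0),("cup_left",0)):
    A,B=finder.pinpoint(s,l),finder.pinpoint(t,l)
    print(l,[(np.round(q["location"],1),round(q["p"],2)) for q in A],[(np.round(q["location"],1),round(q["p"],2)) for q in B])
    if A and B:
        X=tri([S,T],[A[0]["location"],B[0]["location"]]);print("  in hand frame mm",((X-x)@Rz*1000).round(1))
for nm,d in(("cup exp",[0,.075,-.1078]),("crown exp",[0,0,-.0068]),("origin exp",[0,0,-.0178])):
    X=x+Rz@np.array(d);print(nm,np.round(proj(S,X),1),np.round(proj(T,X),1))
```

```text
6.7 [ 0.5173 -0.2252  0.3421] [ 0.03684576 -0.00124894  0.02545646]
headset [(array([ 73.3, 336.7]), 0.6)] [(array([154.5, 475.6]), 0.6)]
  in hand frame mm [-7.   3.7 -5.7]
crown_grip [(array([ 71.6, 336.7]), 0.7), (array([163.5, 333. ]), 0.56), (array([330.4, 308.9]), 0.55)] [(array([152.4, 479. ]), 0.62)]
  in hand frame mm [-3.6 -1.6 -3.1]
cup_left [(array([114.6, 320.5]), 0.98)] [(array([155.1, 429.5]), 0.56)]
  in hand frame mm [  13.3   70.2 -117.8]
cup exp [113.6 324. ] [158.4 427.5]
crown exp [ 72.5 334.5] [153.2 477.9]
origin exp [ 75.8 334.5] [154.7 475.8]
```

Run:
```python
from h import *
s,t=grab_frame("side"),grab_frame("top")
for n,p in(("side",s),("top",t)):
    P=cam(p);o=finder.outline_of(p,"stand");hsv=cv2.cvtColor(p["frame"],cv2.COLOR_RGB2HSV)
    m=o[0]["pixels"]&(hsv[:,:,1]<60)&(hsv[:,:,2]>90)
    k,lab,st,_=cv2.connectedComponentsWithStats(m.astype(np.uint8)); j=1+st[1:,4].argmax()
    rc=np.argwhere(lab==j); X=np.array([atz(P,q,.151) for q in rc])*1000
    a=np.radians(-5.5);u=np.array([np.cos(a),np.sin(a)]);v=np.array([-u[1],u[0]])
    d=X-[499,223]; A,B=d@u,d@v
    print(n,len(rc),"along",A.min().round(1),A.max().round(1))
    for c in(-60,-40,-20,0,20,40,60):
        w=B[abs(A-c)<10]; print(c,len(w),(w.min()/2+w.max()/2).round(1),np.median(w).round(1),(w.max()-w.min()).round(1),end=" | ")
    print()
```

```text
side 608 along -81.1 85.3
-60 48 -2.1 -2.0 22.1 | -40 54 -2.2 -1.9 25.0 | -20 52 -2.1 -1.9 26.2 | 0 47 -3.1 -2.8 22.3 | 20 61 52.0 -0.2 134.7 | 40 140 53.3 77.8 135.1 | 60 131 34.2 32.7 98.8 | 
top 452 along -82.8 71.9
-60 60 -0.1 -0.3 17.4 | -40 59 0.1 0.0 17.5 | -20 58 0.1 0.1 17.3 | 0 59 0.2 0.2 17.6 | 20 59 0.1 0.1 17.7 | 40 58 -0.8 0.2 19.3 | 60 57 2.2 1.4 19.3 |
```

Bar axis found at (499, 223), yaw −5.5°. Carrying the headset over with its cups well above the bar.

Call:
{"op": "move_arm", "data": {
  "deltas": "0.1 0 8 0 0.5; 0.1 -1 24 0 1; 0.1 -2 48 0 2; 0.1 -3 74 0 3; 0.1 -5 100 0 4; 0.1 -6 126 0 5; 0.1 -8 152 0 6; 0.1 -9 178 0 7; 0.1 -10 204 0 8; 0.1 -10 230 0 8"
}}

```text
t: 8.13
ee_pos: [0.5052, 0.0082, 0.3382]
orientation: [-2.331, -2.106, -0.001]
force: [1.0, -0.1, -1.8]
width: 0.0279
grasp_force: 40.5
```

Call:
{"op": "move_arm", "data": {
  "deltas": "0.1 -1 26 0 0; 0.1 -2 52 0 0; 0.1 -3 78 0 0; 0.1 -4 104 0 0; 0.1 -5 130 0 0; 0.1 -6 156 0 0; 0.1 -7 180 0 0; 0.1 -7 200 0 0; 0.1 -7 212 0 0; 0.1 -7 217 0 0"
}}

```text
t: 8.97
ee_pos: [0.4981, 0.2249, 0.338]
orientation: [-2.33, -2.107, -0.001]
force: [0.2, -0.1, -2.0]
width: 0.0283
grasp_force: 40.5
```

Call:
{"op": "move_arm", "data": {
  "deltas": "0.1 0 0 0 0; 0.1 0 0 0 0; 0.1 0 0 0 0; 0.1 0 0 0 0; 0.1 0 0 0 0; 0.1 0 0 0 0; 0.1 0 0 0 0; 0.1 0 0 0 0; 0.1 0 0 0 0; 0.1 0 0 0 0"
}}

```text
t: 9.8
ee_pos: [0.4993, 0.2225, 0.3379]
orientation: [-2.333, -2.104, -0.0]
force: [0.0, 0.0, -1.5]
width: 0.0279
grasp_force: 40.5
```

Call:
{"op": "move_arm", "data": {
  "deltas": "0.1 0 0 -8 0; 0.1 0 0 -22 0; 0.1 0 0 -40 0; 0.1 0 0 -60 0; 0.1 0 0 -80 0; 0.1 0 0 -98 0; 0.1 0 0 -114 0; 0.1 0 0 -126 0; 0.1 0 0 -134 0; 0.1 0 0 -138 0"
}}

```text
t: 10.63
ee_pos: [0.4984, 0.2224, 0.1982]
orientation: [-2.332, -2.103, 0.003]
force: [0.5, 0.7, -1.0]
width: 0.0281
grasp_force: 40.5
```

```bash
python3 look.py pics/l5.png
```

```text
10.6333 [0.4984 0.2224 0.1982] 0.028142135045284143
```

View pics/l5.png

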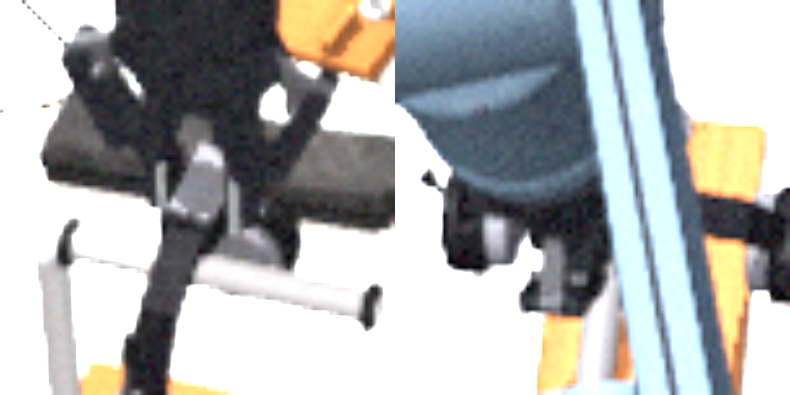

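The side crop shows the headband at (170,260) straddling the bar with the crown just above it and a slight lean; the cups are on either side. Lowering slowly.

Call:
{"op": "move_arm", "data": {
  "deltas": "0.1 0 0 -3 0; 0.1 0 0 -6 0; 0.1 0 0 -9 0; 0.1 0 0 -12 0; 0.1 0 0 -14 0; 0.1 0 0 -16 0; 0.1 0 0 -17 0; 0.1 0 0 -17 0; 0.1 0 0 -17 0; 0.1 0 0 -17 0"
}}

```text
t: 11.57
ee_pos: [0.4993, 0.2225, 0.183]
orientation: [2.333, 2.103, 0.0]
force: [0.2, -0.7, -1.8]
width: 0.0285
grasp_force: 40.5
```

Call:
{"op": "move_arm", "data": {
  "deltas": "0.1 0 0 -1 0; 0.1 0 0 -1 0; 0.1 0 0 -2 0; 0.1 0 0 -2 0; 0.1 0 0 -3 0; 0.1 0 0 -3 0; 0.1 0 0 -3 0; 0.1 0 0 -3 0; 0.1 0 0 -3 0; 0.1 0 0 -3 0"
}}

```text
t: 12.4
ee_pos: [0.4993, 0.2225, 0.1799]
orientation: [2.333, 2.104, 0.0]
force: [-0.5, -0.1, -2.5]
width: 0.0276
grasp_force: 40.5
```

Call:
{"op": "move_arm", "data": {
  "deltas": "0.1 0 0 -0.5 0; 0.1 0 0 -1 0; 0.1 0 0 -1 0; 0.1 0 0 -1.5 0; 0.1 0 0 -2 0; 0.1 0 0 -2 0; 0.1 0 0 -2 0; 0.1 0 0 -2 0; 0.1 0 0 -2 0; 0.1 0 0 -2 0"
}}

```text
t: 13.23
ee_pos: [0.4993, 0.2225, 0.1779]
orientation: [2.333, 2.104, 0.0]
force: [0.3, 1.0, -1.4]
width: 0.0282
grasp_force: 40.5
```

Call:
{"op": "move_arm", "data": {
  "deltas": "0.1 0 0 -0.5 0; 0.1 0 0 -0.5 0; 0.1 0 0 -1 0; 0.1 0 0 -1 0; 0.1 0 0 -1.5 0; 0.1 0 0 -1.5 0; 0.1 0 0 -1.5 0; 0.1 0 0 -1.5 0; 0.1 0 0 -1.5 0; 0.1 0 0 -1.5 0"
}}

```text
t: 14.07
ee_pos: [0.4993, 0.2225, 0.1764]
orientation: [2.333, 2.104, 0.0]
force: [-0.4, 0.6, -2.0]
width: 0.028
grasp_force: 40.5
```

Call:
{"op": "move_arm", "data": {
  "deltas": "0.1 0 0 -0.5 0; 0.1 0 0 -0.5 0; 0.1 0 0 -1 0; 0.1 0 0 -1 0; 0.1 0 0 -1 0; 0.1 0 0 -1 0; 0.1 0 0 -1 0; 0.1 0 0 -1 0; 0.1 0 0 -1 0; 0.1 0 0 -1 0"
}}

```text
t: 14.9
ee_pos: [0.4993, 0.2225, 0.1754]
orientation: [2.333, 2.104, 0.0]
force: [-0.5, -0.3, -1.9]
width: 0.0282
grasp_force: 40.5
```

Run:
```python
from h import *
m=monitor.state();x=np.array(m["ee_pos"]);print(m["t"],x,m["force"],m["ft_torque"])
s,t=grab_frame("side"),grab_frame("top");S=cam(s)
for l in("headset","crown_grip","cup_left"):
    for n,p in(("s",s),("t",t)):
        print(l,n,[(np.round(q["location"],1),round(q["p"],2)) for q in finder.pinpoint(p,l)][:2])
# side row/col of the upper bar line at bar middle, and of points expected
for nm,X in(("bartop",[.499,.223,.16]),("grip",[.499,.223,.171]),("cupL",[.499+.075*.096,.223+.0746,.07])): print(nm,np.round(proj(S,X),1),np.round(proj(cam(t),X),1))
o=finder.outline_of(s,"headset")[0]; rc=np.argwhere(o["pixels"]); print(o["p"],rc.min(0),rc.max(0),len(rc))
from ov import model
import itertools
# silhouette bounds of model for leans
for lean in(0,5,10,15):
    q=np.array([proj(S,X) for l in model(np.array([.499,.223,.16]),-5.7,lean) for X in l]);print(lean,q.min(0).round(1),q.max(0).round(1))
```

```text
14.9 [0.49926063 0.22251002 0.17538158] [-0.5221109  -0.34342145 -1.91983654] [-0.04501268  0.03548292 -0.01621968]
headset s [(array([213.7, 309.1]), 0.59)]
headset t [(array([195.7, 273.8]), 0.63)]
crown_grip s [(array([213.1, 308. ]), 0.59)]
crown_grip t []
cup_left s [(array([259.7, 295.3]), 0.7), (array([217. , 305.9]), 0.5)]
cup_left t [(array([183.6, 239. ]), 0.84), (array([172.6, 356.8]), 0.33)]
bartop [216.4 307. ] [181.7 265. ]
grip [213.3 306.9] [180.7 264.3]
cupL [260.8 298.6] [186.3 241.6]
0.65 [201 283] [268 324] 920
0 [201.5 285.5] [273.2 328.8]
5 [201.4 282.7] [272.4 326.1]
10 [201.2 279.8] [271.4 323.5]
15 [201.2 277. ] [270.3 320.9]
```

Call:
{"op": "move_arm", "data": {
  "deltas": "0.1 0 0 -0.5 0; 0.1 0 0 -0.5 0; 0.1 0 0 -1 0; 0.1 0 0 -1 0; 0.1 0 0 -1.5 0; 0.1 0 0 -1.5 0; 0.1 0 0 -1.5 0; 0.1 0 0 -1.5 0; 0.1 0 0 -1.5 0; 0.1 0 0 -1.5 0"
}}

```text
t: 16.18
ee_pos: [0.4993, 0.2225, 0.1739]
orientation: [2.333, 2.104, 0.0]
force: [0.4, -0.2, -2.1]
width: 0.028
grasp_force: 40.6
```

Call:
{"op": "move_arm", "data": {
  "deltas": "0.1 0 0 -0.5 0; 0.1 0 0 -0.5 0; 0.1 0 0 -1 0; 0.1 0 0 -1 0; 0.1 0 0 -1.5 0; 0.1 0 0 -1.5 0; 0.1 0 0 -1.5 0; 0.1 0 0 -1.5 0; 0.1 0 0 -1.5 0; 0.1 0 0 -1.5 0"
}}

```text
t: 17.02
ee_pos: [0.4994, 0.2225, 0.1736]
orientation: [2.333, 2.103, 0.001]
force: [-2.2, -1.1, 8.1]
width: 0.0282
grasp_force: 46.4
```

Contact: about 10 N at TCP z 173.6 mm. I'll relieve the press and loosen slowly, with the fingers still caging the crown so it settles flat.

Call:
{"op": "move_arm", "data": {
  "deltas": "0.1 0 0 0.5 0; 0.1 0 0 1 0; 0.3 0 0 1 0; 0.34 0 0 1 0; 0.35 0 0 1 0; 0.36 0 0 1 0; 0.37 0 0 1 0; 0.38 0 0 1 0; 0.39 0 0 1 0; 0.4 0 0 1 0",
  "grip_force": 20
}}

```text
t: 17.85
ee_pos: [0.4992, 0.2225, 0.1732]
orientation: [-2.333, -2.104, 0.0]
force: [0.3, 0.2, 2.1]
width: 0.0344
grasp_force: 0.7
```

```bash
cat > chk.py <<'E'
from h import *
from ov import model
m=monitor.state();x=np.array(m["ee_pos"]);print(m["t"],x,m["force"],m["width"],m["grasp_force"])
s,t=grab_frame("side"),grab_frame("top");S,T=cam(s),cam(t)
for l in("headset","crown_grip","cup_left"):
    A,B=finder.pinpoint(s,l),finder.pinpoint(t,l)
    print(l,[(np.round(q["location"],1),round(q["p"],2)) for q in A[:1]],[(np.round(q["location"],1),round(q["p"],2)) for q in B[:1]], tri([S,T],[A[0]["location"],B[0]["location"]]).round(3) if A and B else "")
for n,p in(("s",s),("t",t)):
    for o in finder.outline_of(p,"headset")[:1]:
        rc=np.argwhere(o["pixels"]);P=cam(p)
        q=np.array([proj(P,X) for l in model(np.array([.499,.223,.16]),-5.7,0) for X in l])
        print(n,round(o["p"],2),rc.min(0),rc.max(0),"exp",q.min(0).round(),q.max(0).round())
E
python3 chk.py
```

```text
17.85 [0.4992109  0.22254102 0.17320255] [0.34458817 0.23302054 2.10718213] 0.03436051406291387 0.658649392426014
headset [(array([215.1, 306.7]), 0.65)] [] 
crown_grip [(array([212.4, 309.2]), 0.9)] [] 
cup_left [(array([263.8, 299.6]), 0.73)] [(array([186. , 242.1]), 0.62)] [0.506 0.298 0.06 ]
s 0.91 [203 287] [271 326] exp [202. 286.] [273. 329.]
t 0.77 [175 231] [202 304] exp [173. 233.] [203. 305.]
```

The headset has settled upright at the expected pose. Opening fully and retreating straight up.

Call:
{"op": "move_arm", "data": {
  "deltas": "0.45 0 0 0.5 0; 0.5 0 0 1 0; 0.55 0 0 1 0; 0.6 0 0 1 0; 0.65 0 0 1 0; 0.65 0 0 1 0; 0.65 0 0 3 0; 0.65 0 0 8 0; 0.65 0 0 16 0; 0.65 0 0 28 0"
}}

```text
t: 19.18
ee_pos: [0.4988, 0.2224, 0.2015]
orientation: [-2.333, -2.103, 0.002]
force: [-0.1, -0.5, -0.2]
width: 0.0555
grasp_force: 0.0
```

Call:
{"op": "move_arm", "data": {
  "deltas": "0.65 0 0 15 0; 0.65 0 0 35 0; 0.65 0 0 60 0; 0.65 0 0 90 0; 0.65 0 0 120 0; 0.65 0 0 145 0; 0.65 0 0 150 0; 0.65 0 0 150 0; 0.65 0 0 150 0; 0.65 0 0 150 0"
}}

```text
t: 20.02
ee_pos: [0.4986, 0.2224, 0.35]
orientation: [-2.332, -2.103, 0.003]
force: [-0.2, 0.5, -0.3]
width: 0.0553
grasp_force: 0.0
```

```bash
python3 chk.py; python3 chk.py | tail -2
```

```text
20.0167 [0.49856889 0.22235101 0.34999131] [-0.22306021  0.51385688 -0.33012773] 0.05526293568835311 0.0
headset [(array([215.8, 308.9]), 0.61)] [(array([182.6, 264.1]), 0.96)] [0.494 0.224 0.165]
crown_grip [] [(array([182.2, 262.9]), 0.84)] 
cup_left [(array([262.4, 298.5]), 0.59)] [(array([187.5, 243. ]), 0.58)] [0.506 0.296 0.061]
s 0.96 [201 286] [271 326] exp [202. 286.] [273. 329.]
t 0.65 [179 234] [203 304] exp [173. 233.] [203. 305.]
s 0.7 [201 286] [271 327] exp [202. 286.] [273. 329.]
t 0.61 [179 233] [203 304] exp [173. 233.] [203. 305.]
```

The headset hangs upright and still at mid-bar, and the robot is clear of it. Handing in.

```bash
python3 -c "
from cell import manip
print(manip.job_done())"
```

```text
the job is handed in; nothing more can be done
None
```

The headset hangs upright and still at about the middle of the stand's bar, with one ear cup on either side; I handed the job in with the arm clear, at about 20 s on the robot's clock, and did not re-check the pouch, pen and cutters.

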